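Free the stuck stopper and take the canister down

TASK

Get the empty canister ready for refilling: twist its stuck tapered stopper to and fro while easing it upward until it breaks free, without dragging the canister up out of its stand, and leave the stopper in the small steel tray. Then lift the canister off the stand by its handle and set it down gently, upright and wholly on the black rubber mat. Do not knock the jar, the sprocket or the pedal about.

Things in the scene. Friction and masses are not known exactly. Their poses are not given: they have to be found in the camera images.
- canister: grey sheet-metal canister, loose, 0.55 to 0.8 kg, a box 200 (x) x 100 (y) x 120 (z) mm; origin at the centre of its underside, z up, x from the handle end to the neck end. Starts in the stand's shallow holder, 3 mm clear all round, which keeps it from turning or sliding but not from being lifted. Empty of its stopper it balances within 15 mm of the handle's middle
- canister_handle (a point): middle of the straight top bar of the handle, on the bar's centre line, 166 mm above the underside, 38 mm towards -x from the canister's centre. The dark steel bar is 14 mm thick, 100 mm long along the canister's x axis, with 39 mm of free height below it
- canister_neck (a point): centre of the mouth of the round steel neck (48 mm across, 23 mm high) on the canister's top, at x = +70 mm in the canister's frame, 143 mm above its underside. The stopper starts seated in it: nose level with the canister's top face, flange 3 mm above the mouth. After rising about 8 mm it is free and lifts out without resistance; its nose clears the mouth after 23 mm
- canister_foot0 (a point): corner of the canister's underside at x = -100 mm, y = -50 mm in its frame
- canister_foot1 (a point): corner of the canister's underside at x = -100 mm, y = 50 mm in its frame
- canister_foot2 (a point): corner of the canister's underside at x = 100 mm, y = -50 mm in its frame
- canister_foot3 (a point): corner of the canister's underside at x = 100 mm, y = 50 mm in its frame
- stopper: turned aluminium stopper, loose, 120 g, 59 mm tall; origin at the centre of its flat nose (lower end), z up its axis, x along its wing. From below: tapered plug 26 mm long (24 mm across at the nose, 31 mm at its top), flange 42 mm across from 26 to 31 mm, then a flat upright wing 50 mm long (x), 12 mm thick (y), from 31 to 59 mm. Starts with its wing up to 30 degrees off the canister's x axis
- stopper_wing (a point): centre of the stopper's wing, on its axis, 45 mm above its nose. The stopper is stuck: a straight pull takes 20 to 30 N, far more than the canister weighs, so the canister comes up with it. Turning it takes 0.3 to 0.5 N m either way, and only while it turns does a light upward pull (a few N) let it creep upward; once it stops turning it sticks again
- stand: low fixed wooden stand with a dark steel holder on top, 216 (x) x 116 (y) x 60 mm; origin at the centre of its underside, x along its length. The holder's floor is 45 mm up, its rim 15 mm higher (60 mm)
- tray: small fixed open steel tray, 130 (x) x 120 (y) x 30 mm outside, walls and floor 4 mm; origin at the centre of its underside
- mat: black rubber mat lying on the bench, fixed, 300 (x) x 200 (y) x 4 mm; origin at the centre of its underside
- jar: glass screw-top jar, 60 mm across, 75 mm tall, a bystander on the bench; origin at the centre of its underside
- sprocket: flat toothed steel sprocket, 74 mm across, 9 mm thick, a bystander on the bench; origin at the centre of its underside
- pedal: black bicycle pedal, 90 x 100 x 24 mm, a bystander on the bench; origin at the centre of its underside
Not all that is in view belongs to the job. Of the things shaped like the canister, the grey one is meant.

How it is judged (in metres and radians):
On the way, in this order (a step that is already met when the one before it is completed fails the run):
1. the stopper is out of the neck, clear above it (z of stopper in the frame of canister above 0.148 m and distance of canister from where it was at the start of the episode below 0.02 m), for 0.1 s.
2. the stopper lies or stands in the tray, let go (x of stopper in the frame of tray between -0.062 and 0.062 m and y of stopper in the frame of tray between -0.057 and 0.057 m and z of stopper in the frame of tray below 0.03 m and contact force between stopper and the fingers below 0.1 N and linear speed of stopper below 0.03 m/s), for 0.2 s.
3. the canister stands on the mat (x of canister_foot0 in the frame of mat between -0.154 and 0.154 m and y of canister_foot0 in the frame of mat between -0.104 and 0.104 m and x of canister_foot1 in the frame of mat between -0.154 and 0.154 m and y of canister_foot1 in the frame of mat between -0.104 and 0.104 m and x of canister_foot2 in the frame of mat between -0.154 and 0.154 m and y of canister_foot2 in the frame of mat between -0.104 and 0.104 m and x of canister_foot3 in the frame of mat between -0.154 and 0.154 m and y of canister_foot3 in the frame of mat between -0.104 and 0.104 m and z of canister in the frame of mat below 0.009 m and angle between canister's own z axis and vertical below 0.06 rad), for 0.2 s.
At the end, for the whole second after the job is handed in: Canister upright (3.4 degrees) and at rest on the mat, all four corners of its underside within the mat's outline (4 mm allowed); stopper at rest in the tray, its nose within 62 mm (x) and 57 mm (y) of the tray's centre and under 30 mm above its underside; both released (all of step 2 and all of step 3 and linear speed of canister below 0.02 m/s and contact force between canister and the fingers below 0.1 N); the robot touches nothing.
It fails at once if the canister is raised more than 12 mm from its start while the stopper is still in its neck (z of stopper in the frame of canister below 0.135 m and horizontal distance between stopper and canister_neck below 0.03 m and distance of canister from where it was at the start of the episode above 0.0125 m and height (world z) of canister above 0.057 m).
It fails at once if the canister comes down on the mat faster than 0.45 m/s (dropped) (horizontal distance between canister and mat below 0.15 m and z of canister in the frame of mat below 0.022 m and linear speed of canister above 0.45 m/s).
It fails at once if the jar, the sprocket or the pedal is moved more than 40 mm (distance of any of jar, sprocket, pedal from where it was at the start of the episode above 0.04 m).
It also fails if it takes over 72 s, if anything falls off the work surface, if the arm or the gripper's body presses on something with over 40 N, if the wrist force passes 120 N, or if a joint passes its speed limit or range.

ROBOT

A 6-joint arm with a two-finger parallel gripper is mounted at the origin on the work surface. World frame = base frame: x ahead of the robot, y to its left, z up, the work surface at z = 0. Lengths are in m, angles in degrees, forces in N, time in s.
With the tool pointing down it reaches from about 0.3 to 1 m from the base axis. Payload 5.1 kg.
Tool frame: the origin (TCP) lies at the centre of the arm's flange, where the gripper is bolted on; the fingertips stand 190 mm ahead of it and the grasp point (between the pads) lies 171 mm ahead of it; z points along the fingers, y is the direction in which the jaws open and shut (so a half turn about z gives the same grasp; the last joint's range is limited). The gripper opens to 95 mm and grips with 3 to 60 N. Pads are 20 mm wide; open, the fingers measure 119 mm over their backs; the gripper's body (75 mm by 180 mm) begins 59 mm behind the grasp point.
Start: joints at [-81.394, 7.093, 94.555, -0, 78.352, -4.733], TCP at [0.15, -0.632, 0.405] pointing down, gripper open.
Joint ranges: [-149.61, 149.61], [-58.7, 133.49], [1.44, 155.28], [-77.14, 257.14], [18.33, 153.61], [-166.67, 166.67]. Speed limits (degrees/s): [147.25, 147.25, 180, 180, 180, 180].

INTERFACE

Orientations are given as [roll, pitch, yaw] about the fixed x, y, z axes, in that order (R = Rz(yaw) Ry(pitch) Rx(roll)).
In Python, from plant import env, optics, order gives the robot as it stands. The module is installed in compiled form; this text tells all that it offers.
- The arm moves only by the tool apply_moves, never from a script. Its argument "targets" is a list of rows, each a list of 3 entries, a list of its own where there are three numbers: the shift along the tool's x, y, z in m, then the turn, a rotation vector about the tool's x, y, z in rad, then the finger opening in m, from 0 to 0.0951. In form: [[[tx, ty, tz], [ax, ay, az], grip], ...]. A call has 1 to 10 rows; each row shifts and turns the commanded pose from where the row before left it, along the tool's axes as they then stand; what a row does not reach is not made up. A row lasts 1/10 s, in which the tool goes at most 50 mm and 8.59 degrees, less where a joint would pass 70% of its speed; a pose out of reach is approached as far as the arm can. A call is refused whole if a number of a shift passes 0.05 or a number of a turn 0.15, either way. A call with a gripper value outside its range is refused whole. The fingers move at their own pace and stop on an object; the grip force is fixed at half the most. Time passes only in rows, so rows that do not move let the fingers close. It gives the time, the measured TCP pose, the force and the opening at its end, in the units of the state.
- env.read_state(): the state, without advancing time (a new reading comes with each control period).
- optics.read_camera(name): name is "side" or "top" or "wrist"; returns a dict with "color" (384x512x3 uint8, red, green, blue), "fx", "fy", "cx", "cy" (pixels), "R" (3x3) and "t" (3): a world point X has camera coordinates R X + t; the wrist camera has in their place "hand_eye" (4x4, takes a point from camera to tool coordinates, whose origin is the TCP and whose axes are the flange's). Camera axes: x right, y down, z forward; pixel columns grow to the right and rows downward; lengths in m; the calibration is good to about 2 mm. A picture is of the moment at which its call begins: read the wrist's pose just before it. There is no depth.
- order.sign_off(): hands the job in, once; it reports no verdict.
Trained networks look in the newest picture that a camera, given by its name, has taken for a name from the list of things; names that differ only in an ending like _2 or _b are one class to them, and where a whole thing is asked for, a point or a joint stands for the part that bears it (a point fixed in the world has none). Each returns a list of dicts, best first, with "conf" (0 to 1); they miss things now and then, are a little off and sometimes report something else, mostly with a low value. They report only what shows in the picture. A call takes as long as a camera call. They do not tell look-alikes from the thing itself.
- optics.boxes_of(target, camera): "point" ([x, y, z] in m, in world coordinates, good to about 4 mm: the middle of the surface that is visible of it).
The state is a dict: "clock": time; "joint_positions": joint angles; "joint_vel": joint speeds; "effort": joint torques, N m; "tcp_pos": TCP position; "tool_rot": TCP orientation; "ft_force": force on the tool from outside, world axes, zero at the start; "torque": the same for the moment, N m; "gripper_width": finger opening in m.
Only numpy, scipy, OpenCV 4.12 (cv2) and the standard library are available. Lean on these libraries where they do the work, as an engineer would, in place of code of your own. Each camera call takes 0.05 s, during which the arm holds its last target.

## Working session

There is one attempt and no reset: what is moved stays moved. The work goes in short steps, Python scripts to look and compute and a tool call to move; the robot and the scene stay as the last step left them, time stands still between calls to the robot, and variables do not carry over. Pictures are saved under pics/ and viewed, and the job is handed in when it is done.

Besides the shell and the picture viewer there is one more tool, called after ">>>" as name(argument=value, ...), one argument or row to a line, values as JSON. apply_moves: Moves the arm, as the interface text tells. Its arguments: {"type":"object","properties":{"targets":{"type":"array","items":{"type":"array"}}},"required":["targets"]}

```bash
mkdir -p pics; ls; python3 - <<'E'
from plant import env, optics, order
import cv2
print(env.read_state())
for n in ["side","top","wrist"]:
    c=optics.read_camera(n)
    cv2.imwrite(f"pics/{n}0.png",cv2.cvtColor(c["color"],cv2.COLOR_RGB2BGR))
    print(n,{k:(v.tolist() if hasattr(v,'tolist') else v) for k,v in c.items() if k!="color"})
    for t in ["canister","canister_handle","canister_neck","stopper","stopper_wing","stand","tray","mat","jar","sprocket","pedal"]:
        print(n,t,[( [round(float(x),3) for x in d["point"]],round(float(d["conf"]),2)) for d in optics.boxes_of(t,n)][:4])
print(env.read_state()["clock"])
E
```

```text
pics
{'clock': 0.0, 'joint_positions': array([-8.13940359e+01,  7.13326695e+00,  9.46345300e+01, -1.43425774e-03,
        7.83525474e+01, -4.73236624e+00]), 'joint_vel': array([-0.06399407,  0.10789909, -0.01532942,  0.02351978,  0.07767308,
        0.03767409]), 'effort': array([-2.21625422e-03, -4.17609465e+01, -3.59933782e+01,  7.74087338e-02,
        4.91132692e-02, -1.73617345e-04]), 'tcp_pos': array([ 0.14988934, -0.63221934,  0.40348461]), 'tool_rot': array([-1.79879950e+02, -8.52926053e-03,  1.33386124e+01]), 'ft_force': array([ 0.3877718 , -0.59590917,  0.37004219]), 'torque': array([-0.01963944,  0.00246554,  0.01193194]), 'gripper_width': 0.09529157441147415}
side {'fx': 475.349803994664, 'fy': 475.349803994664, 'cx': 253.66283419937292, 'cy': 185.09352086955167, 'R': [[-0.9475767420223532, -0.31948926202698097, -0.004992937788275834], [-0.23602552862511902, 0.7103927772115715, -0.6630490569504368], [0.21538400083463863, -0.6271114044052185, -0.74855929534632]], 't': [0.5014260589383813, 0.19888572390988765, 1.3226601360487351]}
side canister [([0.468, 0.285, 0.167], 0.84)
[... 1754 characters left out ...]
[0.34, 0.124, 0.076], 0.69)]
top sprocket []
top pedal [([0.746, 0.091, 0.023], 0.56)]
wrist {'fx': 338.20273373607785, 'fy': 338.20273373607785, 'cx': 250.67619639903907, 'cy': 194.29196534575925, 'hand_eye': [[0.00042389284587763707, -0.9694897713468918, -0.2451314006173121, 0.06816276018284194], [0.9999997239240785, 0.0005605635658138913, -0.0004877706980588421, -0.00037357883207467246], [0.0006103004345537204, -0.2451311261799257, 0.9694897413129961, 0.01962762304873583], [0.0, 0.0, 0.0, 1.0]]}
wrist canister []
wrist canister_handle []
wrist canister_neck []
wrist stopper []
wrist stopper_wing []
wrist stand []
wrist tray []
wrist mat []
wrist jar []
wrist sprocket []
wrist pedal []
1.8
```

View pictures.

View pics/side0.png

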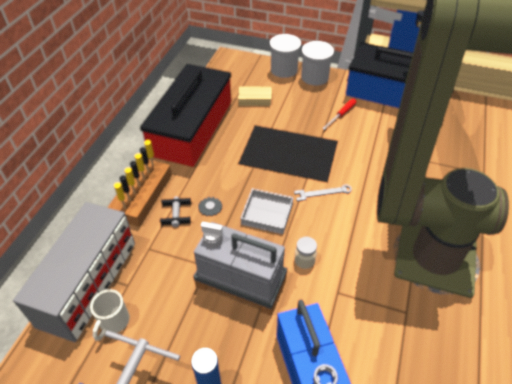

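View pics/top0.png

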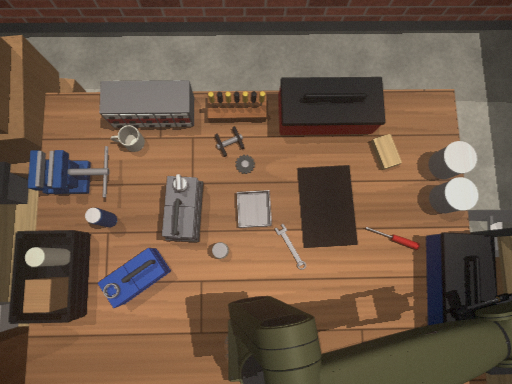

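The side view shows the grey canister at (240,262), its stopper at (211,232), the tray at (267,210), the mat at (289,152), the jar at (306,252), the sprocket at (210,206) and the pedal at (176,212). The top view shows the same canister at (182,210).

Two things are canister-shaped: the grey one (top 182,210; side 240,262) and the blue one with an open neck (top 135,277; side 315,345). The grey one fits, since it is grey, sits in the stand and has the stopper. I'll confirm it in an enlarged crop.

```bash
python3 - <<'E'
import cv2
import numpy as np
a=cv2.imread("pics/side0.png")[205:325,170:320]; b=cv2.imread("pics/top0.png")[160:260,140:220]
a=cv2.resize(a,None,fx=5,fy=5,interpolation=cv2.INTER_CUBIC)
b=cv2.resize(b,None,fx=6,fy=6,interpolation=cv2.INTER_CUBIC)
cv2.imwrite("pics/side0c.png",a);cv2.imwrite("pics/top0c.png",b)
E
```

```text
(no output)
```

View pics/side0c.png

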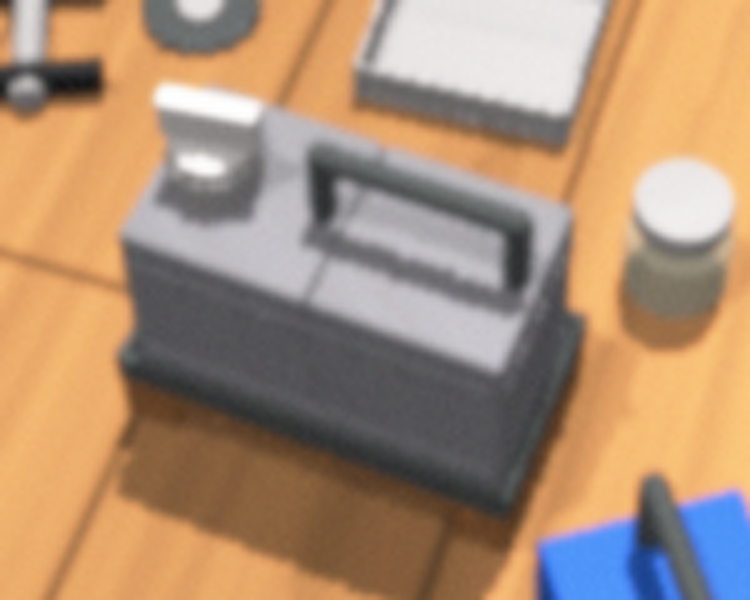

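View pics/top0c.png

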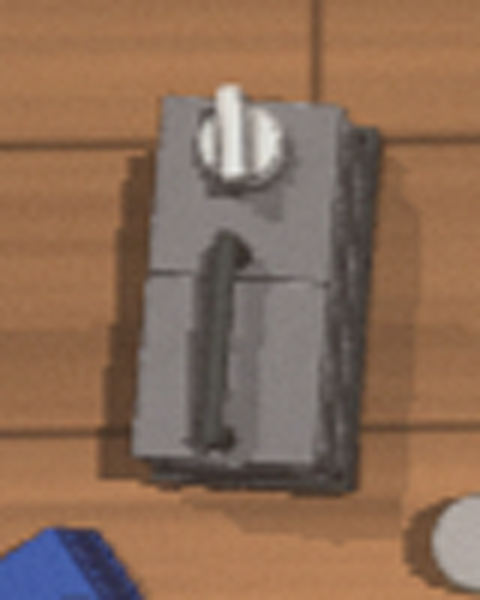

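The crops confirm it: the grey canister sits in the dark holder, with the aluminium stopper in its neck at the far (+x) end and the dark handle bar. The blue one is the decoy. Next I'll fit the poses from both views.

```bash
cat > h.py <<'E'
from plant import env, optics, order
import cv2, numpy as np
from scipy.spatial.transform import Rotation as Ro
from scipy.optimize import least_squares
def toolR(s): return Ro.from_euler('xyz',s["tool_rot"],degrees=True).as_matrix()
def save(c,name): cv2.imwrite(f"pics/{name}.png",cv2.cvtColor(c["color"],cv2.COLOR_RGB2BGR))
def extr(c,s=None):
    if "R" in c: return np.array(c["R"]),np.array(c["t"])
    H=np.array(c["hand_eye"]); T=np.eye(4);T[:3,:3]=toolR(s);T[:3,3]=s["tcp_pos"]
    M=np.linalg.inv(T@H); return M[:3,:3],M[:3,3]
def proj(c,X,s=None):
    R,t=extr(c,s); p=R@np.array(X)+t
    return np.array([c["fx"]*p[0]/p[2]+c["cx"],c["fy"]*p[1]/p[2]+c["cy"]])
def tri(obs): # list of (cam,state,uv)
    A=[];b=[]
    for c,s,uv in obs:
        R,t=extr(c,s); x=(uv[0]-c["cx"])/c["fx"];y=(uv[1]-c["cy"])/c["fy"]
        A+= [R[0]-x*R[2],R[1]-y*R[2]]; b+=[x*t[2]-t[0],y*t[2]-t[1]]
    return np.linalg.lstsq(np.array(A),np.array(b),rcond=None)[0]
def planehit(c,uv,z,s=None):
    R,t=extr(c,s); o=-R.T@t; d=R.T@np.array([(uv[0]-c["cx"])/c["fx"],(uv[1]-c["cy"])/c["fy"],1]); return o+d*(z-o[2])/d[2]
E
python3 - <<'E'
from h import *
S=optics.read_camera("side");T=optics.read_camera("top")
st=lambda u,v:np.array([u/5+170,v/5+205]); tt=lambda u,v:np.array([u/6+140,v/6+160])
P=[(T,(100,50,120),tt(165,97)),(T,(100,-50,120),tt(343,107)),(T,(-100,-50,120),tt(318,465)),(T,(-100,50,120),tt(135,455)),
(S,(100,50,120),st(125,235)),(S,(-100,50,120),st(500,370)),(S,(-100,-50,120),st(572,210)),
(S,(12,0,173),st(325,152)),(S,(-88,0,173),st(522,213)),(T,(12,0,173),tt(231,240)),(T,(-88,0,173),tt(210,440))]
def f(p):
    R=Ro.from_euler('z',p[3]).as_matrix()
    return np.concatenate([proj(c,p[:3]+R@(np.array(m)/1000))-uv for c,m,uv in P])
r=least_squares(f,[.47,.25,.045,-.1],loss='soft_l1')
print(r.x,np.degrees(r.x[3])); print(np.round(r.fun.reshape(-1,2),1))
p=r.x;R=Ro.from_euler('z',p[3]).as_matrix()
for m in [(-38,0,166),(70,0,143),(70,0,165)]: print(m,p[:3]+R@np.array(m)/1000)
print("wing top tri",tri([(S,None,st(210,100)),(T,None,tt(230,132))]))
a=tri([(S,None,st(160,95)),(T,None,tt(228,88))]);b=tri([(S,None,st(262,106)),(T,None,tt(232,176))]);print("wing ends",a,b)
for n,q in {"mat":[(298,168),(350,166),(357,245),(303,248)]}.items():
    h=np.array([planehit(T,u,.004) for u in q]);print(n,h.round(3).tolist(),h.mean(0))
h=np.array([planehit(T,u,.03) for u in [(237,190),(271,190),(271,226.5),(238,227)]]);print(h.round(3).tolist(),h.mean(0))
E
```

```text
[ 0.4824417   0.2476324   0.03996243 -0.06564848] -3.761380716506706
[[ 0.1  0.4]
 [ 0.5  0.2]
 [ 0.4  1. ]
 [-0.   1.2]
 [-2.3 -0. ]
 [ 0.1  0.6]
 [ 0.4 -0.9]
 [-1.4 -0.7]
 [-0.9  0.6]
 [-0.5  1.2]
 [ 0.5 -0.3]]
(-38, 0, 166) [0.44452355 0.25012525 0.20596243]
(70, 0, 143) [0.55229091 0.2430403  0.18296243]
(70, 0, 165) [0.55229091 0.2430403  0.20496243]
wing top tri [0.55160775 0.24414661 0.2241462 ]
wing ends [0.57634802 0.24617532 0.22010951] [0.52674226 0.24212214 0.22771604]
mat [[0.645, -0.168, 0.004], [0.65, -0.366, 0.004], [0.353, -0.374, 0.004], [0.346, -0.175, 0.004]] [ 0.49842508 -0.27065953  0.004     ]
[[0.559, 0.062, 0.03], [0.558, -0.062, 0.03], [0.424, -0.058, 0.03], [0.424, 0.061, 0.03]] [0.49135626 0.00061793 0.03      ]
```

>>> apply_moves(
  targets=[
    [[0.029,-0.038,-0.006],[0,0,0],0.0951],
    [[0.029,-0.038,-0.006],[0,0,0],0.0951],
    [[0.029,-0.038,-0.006],[0,0,0],0.0951],
    [[0.029,-0.038,-0.006],[0,0,0],0.0951],
    [[0.029,-0.038,-0.006],[0,0,0],0.0951],
    [[0.029,-0.038,-0.006],[0,0,0],0.0951],
    [[0.029,-0.038,-0.006],[0,0,0],0.0951],
    [[0.029,-0.038,-0.006],[0,0,0],0.0951],
    [[0.029,-0.038,-0.006],[0,0,0],0.0951],
    [[0.029,-0.038,-0.006],[0,0,0],0.0951],
  ],
)

```text
clock: 2.9
tcp_pos: [0.3445, -0.1939, 0.4654]
tool_rot: [179.9, -0.1, 13.3]
ft_force: [0.2, -0.4, 0.8]
gripper_width: 0.095
```

>>> apply_moves(
  targets=[
    [[0.029,-0.038,0],[0,0,0],0.0951],
    [[0.029,-0.038,0],[0,0,0],0.0951],
    [[0.029,-0.038,0],[0,0,0],0.0951],
    [[0.029,-0.038,0],[0,0,0],0.0951],
    [[0.029,-0.038,0],[0,0,0],0.0951],
    [[0.029,-0.038,0],[0,0,0],0.0951],
    [[0.029,-0.038,0],[0,0,0],0.0951],
    [[0.029,-0.038,0],[0,0,0],0.0951],
    [[0.0,0,0],[0,0,0],0.0951],
    [[0.0,0,0],[0,0,0],0.0951],
  ],
)

```text
clock: 3.9
tcp_pos: [0.5001, 0.1544, 0.4644]
tool_rot: [180.0, 0.1, 13.5]
ft_force: [-0.0, 1.0, -0.3]
gripper_width: 0.0951
```

```bash
python3 - <<'E'
from h import *
s=env.read_state(); c=optics.read_camera("wrist"); save(c,"w1")
print(s["clock"],s["tcp_pos"],s["tool_rot"],s["joint_positions"].round(1),s["ft_force"])
E
```

```text
3.9 [0.50012947 0.15435011 0.46436447] [1.79978856e+02 7.00784529e-02 1.34607387e+01] [ 11.3 -10.9 106.4  -0.   84.6  87.8] [-0.01512335  0.9758091  -0.26624423]
```

View pics/w1.png

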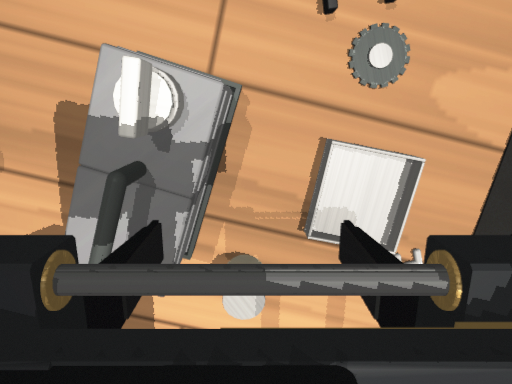

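The wrist view shows the stopper wing at (130,97), almost vertical in the image, the handle at (115,210), the tray at (367,192), the sprocket at (380,56) and the jar under the fingers at (243,290).

```bash
python3 - <<'E'
import cv2
a=cv2.imread("pics/w1.png")
cv2.imwrite("pics/w1c.png",cv2.resize(a[35:155,80:220],None,fx=5,fy=5,interpolation=cv2.INTER_CUBIC))
E
```

```text
(no output)
```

View pics/w1c.png

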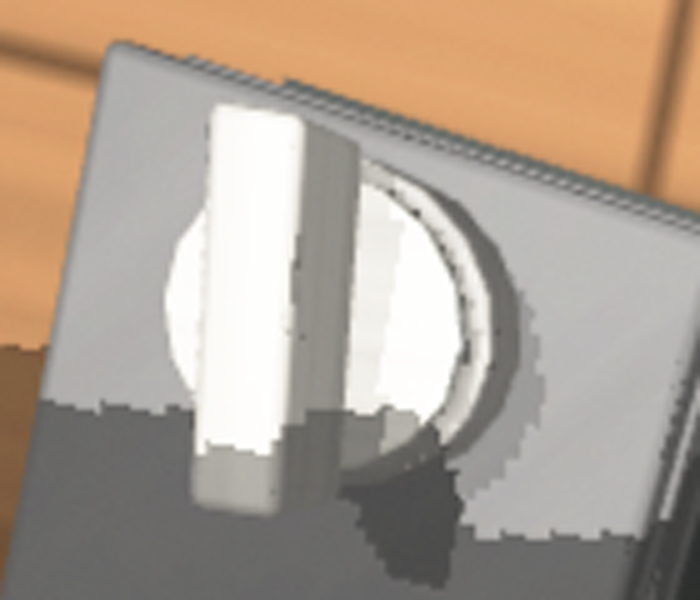

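```bash
python3 - <<'E'
from h import *
s=env.read_state(); c=optics.read_camera("wrist")
q=[np.array([u/5+80,v/5+35]) for u,v in [(213,105),(303,113),(280,515),(193,503)]]
for z in (.222,.224,.226):
    h=np.array([planehit(c,u,z,s) for u in q]); d=(h[0]+h[1]-h[2]-h[3])/2
    print(z,h.mean(0),np.linalg.norm(d),np.linalg.norm(h[0]+h[3]-h[1]-h[2])/2,np.degrees(np.arctan2(d[1],d[0])))
S=optics.read_camera("side");T=optics.read_camera("top")
R3=[(c,s,np.mean(q,0)),(T,None,np.array([230/6+140,132/6+160])),(S,None,np.array([210/5+170,100/5+205]))]
print("tri",tri(R3),tri(R3[::2]))
print(planehit(c,(115/5+80,45/5+35),.165,s), "expect", .4824+.1*np.cos(-.0656)-.05*np.sin(-.0656),.2476+.1*np.sin(-.0656)+.05*np.cos(-.0656))
# tray rim corners
h=np.array([planehit(c,u,.03,s) for u in [(329,138),(425,159),(307,235)]]);print(h)
E
```

```text
0.222 [0.5546709  0.24595172 0.222     ] 0.049285603817386434 0.01118118172739236 5.198506856641584
0.224 [0.55477374 0.24526649 0.224     ] 0.04884347022713187 0.011080877061576852 5.198506856641561
0.226 [0.55487657 0.24458125 0.226     ] 0.048401336636877366 0.010980572395761268 5.198506856641565
tri [0.55304355 0.24460761 0.2236777 ] [0.55261425 0.244643   0.22349478]
[0.58659453 0.29099845 0.165     ] expect 0.585462557153711 0.2909371585701931
[[ 0.55442411  0.06907494  0.03      ]
 [ 0.55724142 -0.05342409  0.03      ]
 [ 0.42748024  0.06104461  0.03      ]]
```

>>> apply_moves(
  targets=[
    [[0.024,-0.025,0],[0,0,0],0.0951],
    [[0.024,-0.025,0],[0,0,0],0.0951],
    [[0.025,-0.0255,0],[0,0,0],0.0951],
    [[0,0,0.01],[0,0,0.144],0.0951],
    [[0,0,0.02],[0,0,0],0.0951],
    [[0,0,0],[0,0,0],0.0951],
    [[0,0,0],[0,0,0],0.0951],
  ],
)

```text
clock: 4.8
tcp_pos: [0.5536, 0.2428, 0.4349]
tool_rot: [180.0, 0.0, 5.0]
ft_force: [-0.0, 0.2, -0.3]
gripper_width: 0.0951
```

```bash
python3 - <<'E'
from h import *
s=env.read_state(); c=optics.read_camera("wrist"); save(c,"w2")
print(s["clock"],s["tcp_pos"],s["tool_rot"],s["joint_positions"].round(1),s["ft_force"],s["torque"])
print(proj(c,(.5535,.2447,.2237),s))
E
```

```text
4.8 [0.55359225 0.24280366 0.43486059] [1.79991656e+02 2.75890568e-02 5.01608943e+00] [ 18.6   0.4  98.6  -0.   80.9 103.6] [-0.04136092  0.15985579 -0.28405286] [0.03738832 0.01564148 0.00574415]
[248.12567172 225.87322843]
```

View pics/w2.png

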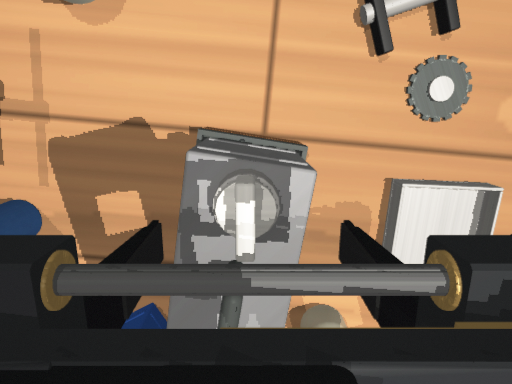

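The wing now runs roughly from (246,183) to (246,262), just left of the jaw centre column at about 250. I'll zoom in to measure it.

```bash
python3 - <<'E'
import cv2
a=cv2.imread("pics/w2.png")
cv2.imwrite("pics/w2c.png",cv2.resize(a[165:275,190:310],None,fx=5,fy=5,interpolation=cv2.INTER_CUBIC))
E
```

```text
(no output)
```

View pics/w2c.png

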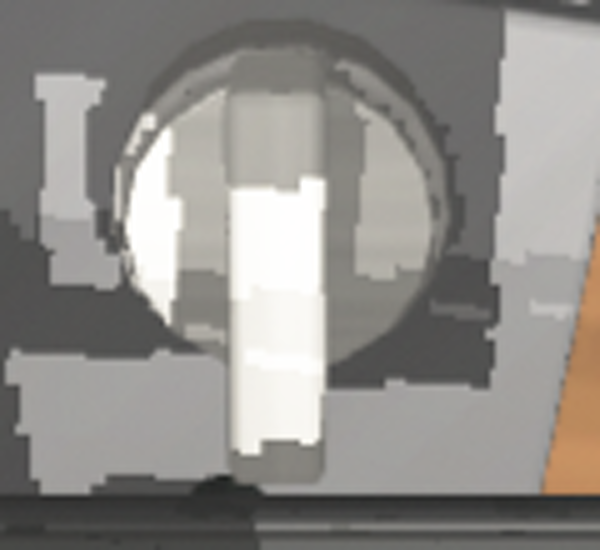

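```bash
python3 - <<'E'
from h import *
s=env.read_state(); c=optics.read_camera("wrist")
for uv in [(245.5,222.4),(245.5,183),(245.5,262)]:
    h=planehit(c,uv,.2237,s); print(h, toolR(s).T@(h-s["tcp_pos"]))
E
```

```text
[0.55570055 0.24669967 0.2237    ] [ 0.00204824 -0.00350719  0.21208205]
[0.57977212 0.24873467 0.2237    ] [ 0.02620553 -0.00342719  0.21211022]
[0.53000888 0.24452771 0.2237    ] [-0.02373491 -0.00359259  0.21205199]
```

>>> apply_moves(
  targets=[
    [[0.0018,-0.0032,0.01],[0,0,0],0.0951],
    [[0,0,0.015],[0,0,0],0.0951],
    [[0,0,0.012],[0,0,0],0.0951],
    [[0,0,0.008],[0,0,0],0.0951],
    [[0,0,0],[0,0,0],0.0951],
  ],
)

```text
clock: 5.4
tcp_pos: [0.5547, 0.247, 0.387]
tool_rot: [179.9, 0.2, 5.1]
ft_force: [-0.2, -0.5, -0.2]
gripper_width: 0.095
```

```bash
python3 - <<'E'
from h import *
s=env.read_state()
print(s["clock"],s["tcp_pos"],s["tool_rot"],s["ft_force"],s["torque"])
E
```

```text
5.4 [0.55468541 0.24703576 0.38703328] [179.94127009   0.2368597    5.09246028] [-0.24188867 -0.54141178 -0.16371624] [ 0.02749402  0.01870211 -0.02868791]
```

>>> apply_moves(
  targets=[
    [[0,0,-0.001],[0,0,0],0.04],
    [[0,0,0],[0,0,0],0.02],
    [[0,0,0],[0,0,0],0.0],
    [[0,0,0],[0,0,0],0.0],
    [[0,0,0],[0,0,0],0.0],
    [[0,0,0],[0,0,0],0.0],
  ],
)

```text
clock: 6.0
tcp_pos: [0.5552, 0.2472, 0.3909]
tool_rot: [-180.0, -0.0, 5.1]
ft_force: [-0.0, 0.8, -0.2]
gripper_width: 0.0527
```

```bash
python3 - <<'E'
from h import *
s=env.read_state(); c=optics.read_camera("wrist"); save(c,"w3")
print(s["clock"],s["tcp_pos"],s["tool_rot"],s["ft_force"],s["torque"],s["gripper_width"])
E
```

```text
6.0 [0.55518581 0.2471626  0.3909226 ] [-1.79995072e+02 -1.42334260e-02  5.08791103e+00] [-0.02523845  0.77063008 -0.24507659] [-0.01547651  0.01069303  0.04073779] 0.05269028386135241
```

View pics/w3.png

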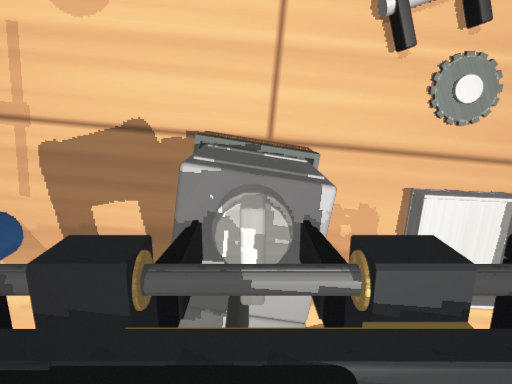

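The fingers are still closing (53 mm), with the wing centred between them at column 253. I'll keep closing.

>>> apply_moves(
  targets=[
    [[0,0,0],[0,0,0],0.0],
    [[0,0,0],[0,0,0],0.0],
    [[0,0,0],[0,0,0],0.0],
    [[0,0,0],[0,0,0],0.0],
    [[0,0,0],[0,0,0],0.0],
    [[0,0,0],[0,0,0],0.0],
    [[0,0,0],[0,0,0],0.0],
    [[0,0,0],[0,0,0],0.0],
  ],
)

```text
clock: 6.85
tcp_pos: [0.5552, 0.247, 0.3907]
tool_rot: [180.0, -0.0, 5.1]
ft_force: [0.7, -1.7, -0.0]
gripper_width: 0.012
```

```bash
python3 - <<'E'
from h import *
s=env.read_state()
print(s["clock"],s["tcp_pos"],s["tool_rot"],s["ft_force"],s["torque"],s["gripper_width"])
E
```

```text
6.85 [0.55521805 0.24704983 0.39073419] [ 1.79978437e+02 -8.44439790e-03  5.08623554e+00] [ 0.65525048 -1.69980615 -0.00598494] [-0.16256944 -0.11859422  0.05727649] 0.011981151373131481
```

>>> apply_moves(
  targets=[
    [[0,0,-0.0005],[0,0,0.08],0.0],
    [[0,0,-0.0003],[0,0,0.08],0.0],
  ],
)

```text
clock: 7.05
tcp_pos: [0.5549, 0.2469, 0.3908]
tool_rot: [179.9, 0.1, -4.2]
ft_force: [0.2, -3.0, -1.7]
gripper_width: 0.0115
```

```bash
python3 - <<'E'
from h import *
s=env.read_state()
print(s["clock"],s["tcp_pos"],s["tool_rot"],s["ft_force"],s["torque"],s["gripper_width"])
E
```

```text
7.05 [0.55492763 0.24694719 0.39079761] [ 1.79910126e+02  9.55513740e-02 -4.21906901e+00] [ 0.22726973 -2.95727173 -1.69423813] [-0.36906626 -0.05854485  0.33964889] 0.011501059962184375
```

>>> apply_moves(
  targets=[
    [[0,0,-0.0004],[0,0,-0.1],0.0],
    [[0,0,-0.0004],[0,0,-0.1],0.0],
    [[0,0,-0.0004],[0,0,-0.1],0.0],
    [[0,0,-0.0004],[0,0,-0.1],0.0],
  ],
)

```text
clock: 7.45
tcp_pos: [0.5546, 0.2475, 0.3916]
tool_rot: [-179.9, 0.2, 19.0]
ft_force: [0.0, 1.4, -4.5]
gripper_width: 0.0117
```

```bash
cat > st.py <<'E'
from h import *
s=env.read_state()
print(s["clock"],s["tcp_pos"].round(4),s["tool_rot"].round(1),s["ft_force"].round(2),s["torque"].round(2),s["gripper_width"])
E
python3 st.py
```

```text
7.45 [0.5546 0.2475 0.3916] [-179.9    0.2   19. ] [ 0.04  1.35 -4.47] [ 0.31  0.02 -0.28] 0.011664277942759621
```

>>> apply_moves(
  targets=[
    [[0,0,-0.0002],[0,0,0.12],0.0],
    [[0,0,-0.0003],[0,0,0.12],0.0],
    [[0,0,-0.0003],[0,0,0.12],0.0],
    [[0,0,-0.0003],[0,0,0.12],0.0],
  ],
)

```text
clock: 7.85
tcp_pos: [0.5545, 0.247, 0.3924]
tool_rot: [179.9, 0.2, -8.9]
ft_force: [-1.8, -2.4, -3.1]
gripper_width: 0.0121
```

```bash
python3 st.py
```

```text
7.85 [0.5545 0.247  0.3924] [179.9   0.2  -8.9] [-1.82 -2.4  -3.07] [-0.26  0.22  0.28] 0.01205605752014494
```

>>> apply_moves(
  targets=[
    [[0,0,-0.0002],[0,0,-0.12],0.0],
    [[0,0,-0.0003],[0,0,-0.12],0.0],
    [[0,0,-0.0003],[0,0,-0.12],0.0],
    [[0,0,-0.0003],[0,0,-0.12],0.0],
  ],
)

```text
clock: 8.25
tcp_pos: [0.5546, 0.2475, 0.3935]
tool_rot: [-179.9, 0.2, 19.1]
ft_force: [-0.0, 1.6, -3.8]
gripper_width: 0.0119
```

```bash
python3 st.py;  python3 - <<'E'
from h import *
c=optics.read_camera("wrist"); save(c,"w4"); c=optics.read_camera("side"); save(c,"s4")
a=cv2.imread("pics/s4.png")[195:325,170:320]
cv2.imwrite("pics/s4c.png",cv2.resize(a,None,fx=4,fy=4,interpolation=cv2.INTER_CUBIC))
E
```

```text
8.25 [0.5546 0.2475 0.3935] [-179.9    0.2   19.1] [-0.05  1.57 -3.84] [ 0.31  0.05 -0.34] 0.011917166448199434
```

View pics/w4.png

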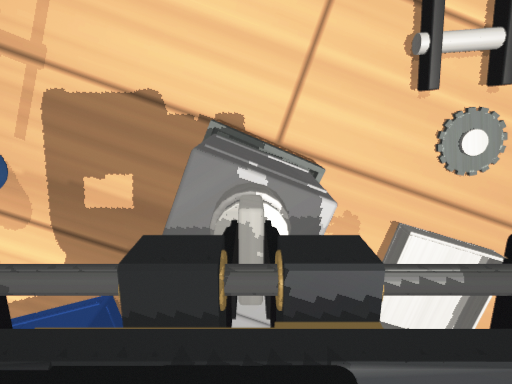

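View pics/s4c.png

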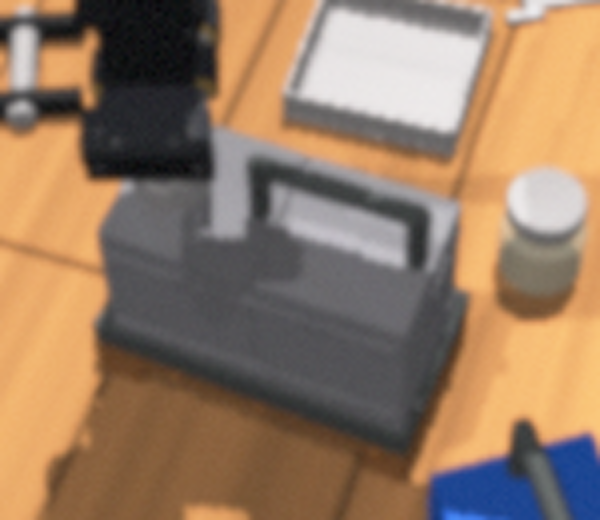

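Seen from the wrist, the wing turns with the jaws while the canister stays put. The side view shows the canister still in its holder. The stopper is creeping up at about 3–4 N of pull, so I'll continue.

>>> apply_moves(
  targets=[
    [[0,0,-0.0002],[0,0,0.13],0.0],
    [[0,0,-0.0004],[0,0,0.13],0.0],
    [[0,0,-0.0004],[0,0,0.13],0.0],
    [[0,0,-0.0004],[0,0,0.13],0.0],
    [[0,0,-0.0001],[0,0,-0.13],0.0],
    [[0,0,-0.0004],[0,0,-0.13],0.0],
    [[0,0,-0.0004],[0,0,-0.13],0.0],
    [[0,0,-0.0004],[0,0,-0.13],0.0],
  ],
)

```text
clock: 9.15
tcp_pos: [0.5548, 0.2473, 0.3969]
tool_rot: [-179.9, 0.1, 19.0]
ft_force: [0.2, 1.3, -4.6]
gripper_width: 0.0119
```

```bash
python3 st.py
```

```text
9.15 [0.5548 0.2473 0.3969] [-1.799e+02  1.000e-01  1.900e+01] [ 0.19  1.25 -4.57] [ 0.18  0.17 -0.17] 0.011898806913869296
```

```bash
python3 - <<'E'
from h import *
c=optics.read_camera("side"); save(c,"s5"); w=optics.read_camera("wrist"); save(w,"w5")
A=cv2.imread("pics/side0.png");B=cv2.imread("pics/s5.png")
f=lambda a:cv2.resize(a[205:315,180:300],None,fx=3.3,fy=4.5,interpolation=cv2.INTER_CUBIC)
cv2.imwrite("pics/s5c.png",np.hstack([f(A),f(B)]))
E
```

```text
(no output)
```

View pics/s5c.png

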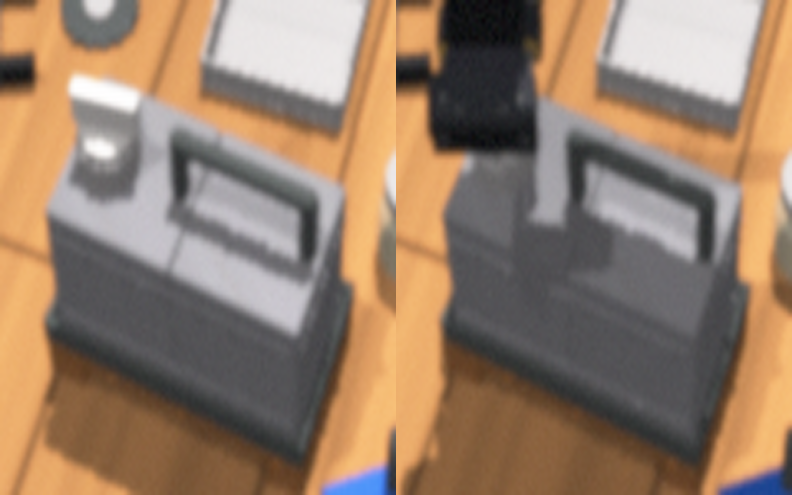

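The before and after crops match: the top-left corner is at (48,212) vs (50,210) and the handle end at (175,133) vs (176,133). So the canister hasn't tilted or lifted. I'll continue twisting.

>>> apply_moves(
  targets=[
    [[0,0,-0.0001],[0,0,0.13],0.0],
    [[0,0,-0.0004],[0,0,0.13],0.0],
    [[0,0,-0.0004],[0,0,0.13],0.0],
    [[0,0,-0.0004],[0,0,0.13],0.0],
    [[0,0,-0.0001],[0,0,-0.13],0.0],
    [[0,0,-0.0004],[0,0,-0.13],0.0],
    [[0,0,-0.0004],[0,0,-0.13],0.0],
    [[0,0,-0.0004],[0,0,-0.13],0.0],
  ],
)

```text
clock: 10.05
tcp_pos: [0.5553, 0.2472, 0.4014]
tool_rot: [180.0, -0.1, 18.9]
ft_force: [-0.2, 0.1, -0.2]
gripper_width: 0.012
```

```bash
python3 st.py
```

```text
10.05 [0.5553 0.2472 0.4014] [ 1.80e+02 -1.00e-01  1.89e+01] [-0.18  0.1  -0.24] [ 0.03 -0.03  0.03] 0.011955292443159805
```

Resistance has gone (force near 0, torque near 0) after about 10 mm. I'll do one more turn, then lift slowly and check the force.

>>> apply_moves(
  targets=[
    [[0,0,-0.001],[0,0,0.1],0.0],
    [[0,0,-0.001],[0,0,0.1],0.0],
    [[0,0,-0.001],[0,0,0.05],0.0],
    [[0,0,-0.002],[0,0,0],0.0],
  ],
)

```text
clock: 10.45
tcp_pos: [0.5552, 0.2472, 0.4062]
tool_rot: [-180.0, -0.0, 4.3]
ft_force: [-1.0, -1.0, -1.7]
gripper_width: 0.0118
```

```bash
python3 st.py
```

```text
10.45 [0.5552 0.2472 0.4062] [-180.    -0.     4.3] [-0.97 -1.   -1.7 ] [-0.03  0.02  0.  ] 0.01184199801309162
```

>>> apply_moves(
  targets=[
    [[0,0,-0.003],[0,0,0],0.0],
    [[0,0,-0.005],[0,0,0],0.0],
    [[0,0,-0.01],[0,0,0],0.0],
    [[0,0,-0.012],[0,0,0],0.0],
    [[0,0,-0.015],[0,0,0],0.0],
    [[0,0,-0.015],[0,0,0],0.0],
    [[0,0,0],[0,0,0],0.0],
    [[0,0,0],[0,0,0],0.0],
  ],
)

```text
clock: 11.25
tcp_pos: [0.5552, 0.2472, 0.4666]
tool_rot: [-180.0, -0.1, 4.5]
ft_force: [0.5, -0.2, -1.6]
gripper_width: 0.0119
```

```bash
python3 st.py; python3 - <<'E'
from h import *
c=optics.read_camera("side"); save(c,"s6"); w=optics.read_camera("wrist"); save(w,"w6")
E
```

```text
11.25 [0.5552 0.2472 0.4666] [-1.8e+02 -1.0e-01  4.5e+00] [ 0.47 -0.19 -1.55] [-0.01  0.07  0.05] 0.011857156860630255
```

View pics/s6.png

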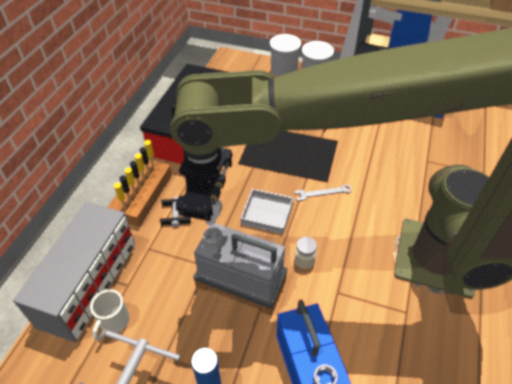

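View pics/w6.png

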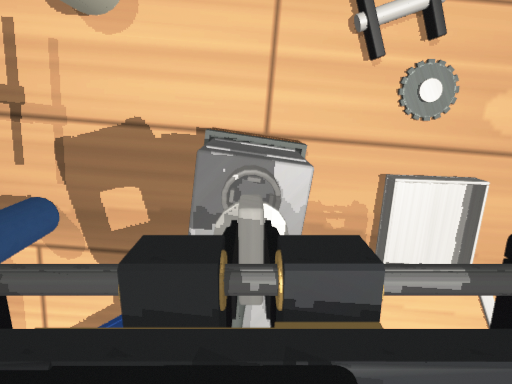

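The stopper is out: the open neck shows at wrist (250,195) and the canister is still seated at side (240,262). Next I'll carry the stopper to the tray.

>>> apply_moves(
  targets=[
    [[-0.0117,0.0342,0],[0,0,0],0.0],
    [[-0.0117,0.0342,0],[0,0,0],0.0],
    [[-0.0117,0.0342,0],[0,0,0],0.0],
    [[-0.0117,0.0342,0],[0,0,0],0.0],
    [[-0.0117,0.0342,0],[0,0,0],0.0],
    [[-0.0117,0.0342,0],[0,0,0],0.0],
    [[-0.0117,0.0342,0.02],[0,0,0],0.0],
    [[0,0,0.04],[0,0,0],0.0],
    [[0,0,0.04],[0,0,0],0.0],
    [[0,0,0.04],[0,0,0],0.0],
  ],
)

```text
clock: 12.35
tcp_pos: [0.4917, 0.0016, 0.3236]
tool_rot: [-180.0, 0.0, 4.5]
ft_force: [0.2, -0.2, -1.0]
gripper_width: 0.0113
```

```bash
python3 st.py; python3 - <<'E'
from h import *
w=optics.read_camera("wrist"); save(w,"w7"); w=optics.read_camera("side"); save(w,"s7")
E
```

```text
12.35 [0.4917 0.0016 0.3236] [-180.     0.     4.5] [ 0.24 -0.22 -1.01] [ 0.03 -0.02  0.04] 0.011330323309164685
```

View pics/w7.png

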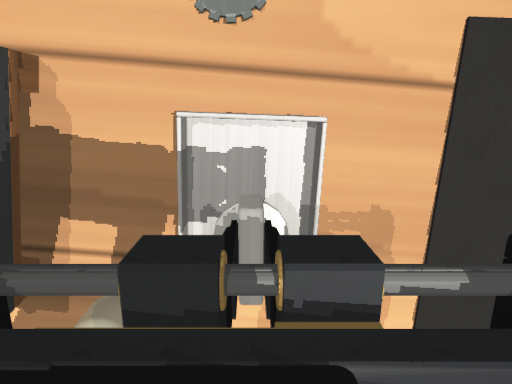

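The tray rim shows from (178,113) to (326,120), with the stopper centred over it at column 250. I'll lower it.

>>> apply_moves(
  targets=[
    [[0,0,0.03],[0,0,0],0.0],
    [[0,0,0.03],[0,0,0],0.0],
    [[0,0,0.02],[0,0,0],0.0],
    [[0,0,0.008],[0,0,0],0.0],
    [[0,0,0],[0,0,0],0.0],
    [[0,0,0],[0,0,0],0.0],
  ],
)

```text
clock: 13.05
tcp_pos: [0.4933, 0.002, 0.2395]
tool_rot: [180.0, -0.2, 4.5]
ft_force: [1.0, 0.6, -0.8]
gripper_width: 0.0115
```

```bash
python3 st.py
```

```text
13.05 [0.4933 0.002  0.2395] [180.   -0.2   4.5] [ 1.01  0.59 -0.85] [ 0.03 -0.03  0.05] 0.01154011527698575
```

>>> apply_moves(
  targets=[
    [[0,0,0.003],[0,0,0],0.0],
    [[0,0,0.002],[0,0,0],0.0],
    [[0,0,0.002],[0,0,0],0.0],
    [[0,0,0],[0,0,0],0.0],
  ],
)

```text
clock: 13.45
tcp_pos: [0.4923, 0.0021, 0.2305]
tool_rot: [-180.0, 0.0, 4.5]
ft_force: [-0.8, 0.1, -1.0]
gripper_width: 0.0121
```

```bash
python3 st.py
```

```text
13.45 [0.4923 0.0021 0.2305] [-180.     0.     4.5] [-0.82  0.05 -0.97] [-0.03 -0.01 -0.01] 0.012079509025233137
```

>>> apply_moves(
  targets=[
    [[0,0,0.0015],[0,0,0],0.0],
    [[0,0,0.001],[0,0,0],0.0],
    [[0,0,0],[0,0,0],0.0],
  ],
)

```text
clock: 13.75
tcp_pos: [0.4928, 0.002, 0.2297]
tool_rot: [-180.0, 0.0, 4.5]
ft_force: [-5.2, -0.0, 8.2]
gripper_width: 0.0118
```

```bash
python3 st.py
```

```text
13.75 [0.4928 0.002  0.2297] [-180.     0.     4.5] [-5.24 -0.05  8.21] [0.14 0.89 0.02] 0.011764626440044697
```

The nose has touched the tray floor (8 N). I'll ease off slightly and release.

>>> apply_moves(
  targets=[
    [[0,0,-0.0007],[0,0,0],0.0],
    [[0,0,0],[0,0,0],0.015],
    [[0,0,0],[0,0,0],0.03],
    [[0,0,0],[0,0,0],0.04],
    [[0,0,0],[0,0,0],0.04],
    [[0,0,0],[0,0,0],0.04],
    [[0,0,0],[0,0,0],0.04],
  ],
)

```text
clock: 14.45
tcp_pos: [0.4923, 0.0021, 0.2288]
tool_rot: [-180.0, 0.0, 4.5]
ft_force: [0.6, 0.5, 0.3]
gripper_width: 0.0397
```

```bash
python3 st.py; python3 - <<'E'
from h import *
w=optics.read_camera("wrist"); save(w,"w8")
E
```

```text
14.45 [0.4923 0.0021 0.2288] [-180.     0.     4.5] [0.63 0.51 0.29] [-0.01 -0.05  0.  ] 0.03974890978322871
```

View pics/w8.png

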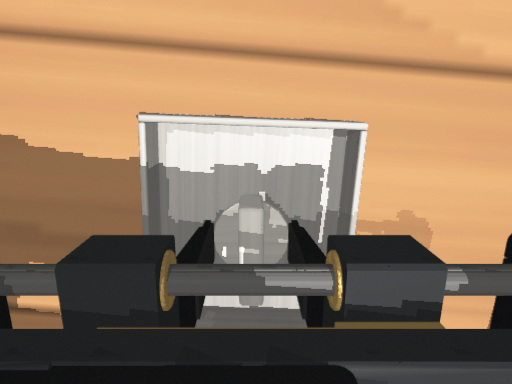

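The stopper stands upright and released in the tray at (251,250). I'll back straight up and go to the handle.

>>> apply_moves(
  targets=[
    [[0,0,-0.02],[0,0,0],0.05],
    [[0,0,-0.05],[0,0,0],0.07],
    [[0,0,-0.05],[0,0,0],0.07],
    [[0,0,-0.05],[0,0,0],0.07],
    [[0,0,-0.05],[0,0,0],0.07],
    [[-0.0047,-0.0418,0],[0,0,0],0.07],
    [[-0.0047,-0.0418,0],[0,0,0],0.07],
    [[-0.0047,-0.0418,0],[0,0,0],0.07],
    [[-0.0047,-0.0418,0],[0,0,0],0.07],
    [[-0.0047,-0.0418,0],[0,0,0],0.07],
  ],
)

```text
clock: 15.5
tcp_pos: [0.4518, 0.2101, 0.449]
tool_rot: [-180.0, -0.0, 4.5]
ft_force: [1.2, -0.2, 0.5]
gripper_width: 0.0701
```

>>> apply_moves(
  targets=[
    [[-0.0047,-0.0418,0],[0,0,0],0.07],
    [[0,0,0],[0,0,0.145],0.07],
    [[0,0,0],[0,0,0],0.07],
    [[0,0,0],[0,0,0],0.07],
  ],
)

```text
clock: 15.9
tcp_pos: [0.4445, 0.2497, 0.4487]
tool_rot: [180.0, 0.0, -3.6]
ft_force: [-0.2, -1.0, -0.3]
gripper_width: 0.0698
```

```bash
python3 st.py; python3 - <<'E'
from h import *
s=env.read_state();w=optics.read_camera("wrist"); save(w,"w9")
print(s["joint_positions"].round(1))
R=Ro.from_euler('z',-3.76,degrees=True).as_matrix()
for m in [(12,7,173),(12,-7,173),(-38,0,173),(100,50,120),(100,-50,120),(70,0,143)]:
    print(m,proj(w,np.array([.4824,.2476,.045])+R@np.array(m)/1000,s))
w=optics.read_camera("side"); save(w,"s9")
a=cv2.imread("pics/w9.png")
cv2.imwrite("pics/w9c.png",cv2.resize(a[70:270,160:340],None,fx=3,fy=3,interpolation=cv2.INTER_CUBIC))
E
```

```text
15.9 [0.4445 0.2497 0.4487] [180.    0.   -3.6] [-0.25 -1.04 -0.31] [-0.02  0.01  0.02] 0.06977614670767963
[ 23.3 -12.4 109.1  -0.   83.2 116.9]
(12, 7, 173) [239.40765399 138.89844898]
(12, -7, 173) [262.0521447  138.95659122]
(-38, 0, 173) [250.53424853 216.05113314]
(100, 50, 120) [180.25921552   6.44465538]
(100, -50, 120) [321.83781331   6.83053953]
(70, 0, 143) [250.95764674  46.56728217]
```

View pics/w9c.png

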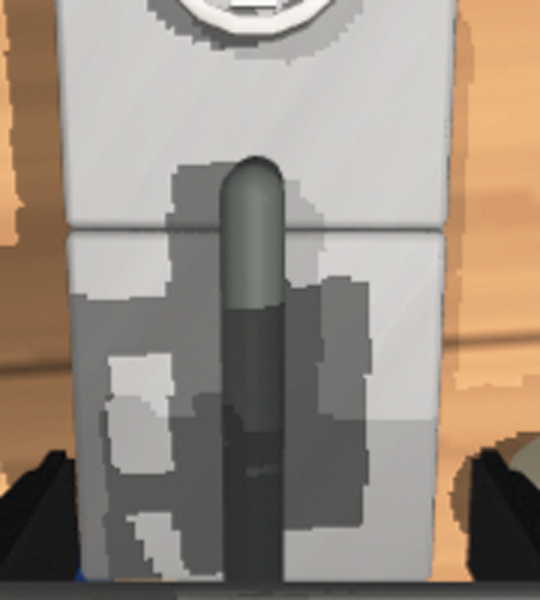

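View pics/s9.png

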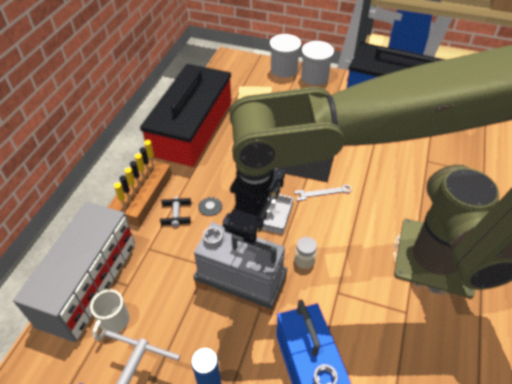

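The handle bar shows at column 244, about 4 mm left of the jaw centre and parallel to the tool's x axis. The jar and the other bystanders are untouched. I'll correct the offset and lower onto the bar.

>>> apply_moves(
  targets=[
    [[0.002,-0.004,0.01],[0,0,0],0.07],
    [[0,0,0.02],[0,0,0],0.07],
    [[0,0,0.02],[0,0,0],0.07],
    [[0,0,0.016],[0,0,0],0.07],
    [[0,0,0],[0,0,0],0.05],
    [[0,0,0],[0,0,0],0.0],
    [[0,0,0],[0,0,0],0.0],
    [[0,0,0],[0,0,0],0.0],
    [[0,0,0],[0,0,0],0.0],
    [[0,0,0],[0,0,0],0.0],
  ],
)

```text
clock: 17.0
tcp_pos: [0.4468, 0.2538, 0.3835]
tool_rot: [-180.0, -0.1, -3.8]
ft_force: [0.1, 0.0, 0.3]
gripper_width: 0.0276
```

```bash
python3 st.py
```

```text
17.0 [0.4468 0.2538 0.3835] [-1.8e+02 -1.0e-01 -3.8e+00] [0.08 0.03 0.32] [-0.03 -0.01  0.01] 0.02756518835006051
```

>>> apply_moves(
  targets=[
    [[0,0,0],[0,0,0],0.0],
    [[0,0,0],[0,0,0],0.0],
    [[0,0,0],[0,0,0],0.0],
    [[0,0,0],[0,0,0],0.0],
    [[0,0,0],[0,0,0],0.0],
  ],
)

```text
clock: 17.5
tcp_pos: [0.4468, 0.2539, 0.383]
tool_rot: [-180.0, -0.0, -3.8]
ft_force: [-0.7, 2.3, 0.6]
gripper_width: 0.0135
```

```bash
python3 st.py; python3 - <<'E'
from h import *
w=optics.read_camera("wrist"); save(w,"w10");w=optics.read_camera("side"); save(w,"s10")
E
```

```text
17.5 [0.4468 0.2539 0.383 ] [-180.    -0.    -3.8] [-0.67  2.25  0.63] [0.38 0.03 0.03] 0.013533168117373637
```

View pics/w10.png

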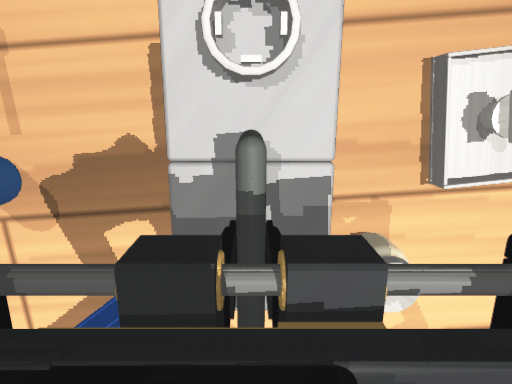

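The bar is held at column 250 (opening 13.5 mm). I'll lift slowly and check the balance.

>>> apply_moves(
  targets=[
    [[0,0,-0.002],[0,0,0],0.0],
    [[0,0,-0.003],[0,0,0],0.0],
    [[0,0,-0.004],[0,0,0],0.0],
    [[0,0,-0.006],[0,0,0],0.0],
    [[0,0,-0.006],[0,0,0],0.0],
    [[0,0,-0.006],[0,0,0],0.0],
    [[0,0,-0.006],[0,0,0],0.0],
    [[0,0,0],[0,0,0],0.0],
  ],
)

```text
clock: 18.4
tcp_pos: [0.447, 0.2538, 0.4175]
tool_rot: [-179.9, -0.1, -3.8]
ft_force: [0.2, 0.8, -5.9]
gripper_width: 0.0132
```

```bash
python3 st.py; python3 - <<'E'
from h import *
w=optics.read_camera("wrist"); save(w,"w11");w=optics.read_camera("side"); save(w,"s11")
a=cv2.imread("pics/s11.png")
cv2.imwrite("pics/s11c.png",cv2.resize(a[170:320,160:330],None,fx=4,fy=4,interpolation=cv2.INTER_CUBIC))
E
```

```text
18.4 [0.447  0.2538 0.4175] [-1.799e+02 -1.000e-01 -3.800e+00] [ 0.23  0.84 -5.95] [ 0.06 -0.03 -0.03] 0.013213939557028811
```

View pics/s11c.png

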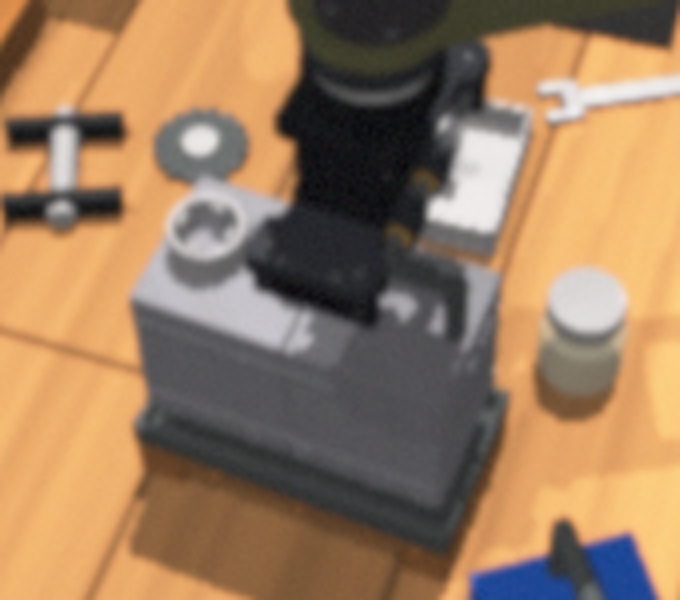

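View pics/w11.png

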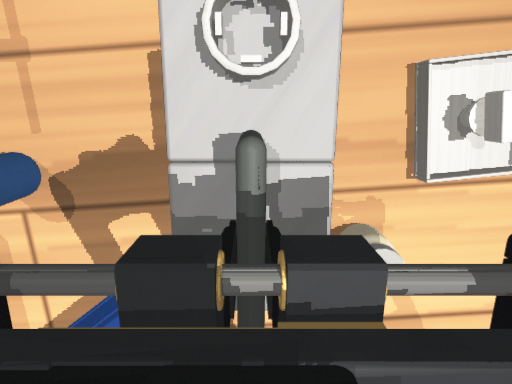

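The canister is level and clear of the holder (about 6 N). I'll raise it over the tray and carry it to the mat.

>>> apply_moves(
  targets=[
    [[0,0,-0.015],[0,0,0],0.0],
    [[0,0,-0.025],[0,0,0],0.0],
    [[0,0,-0.03],[0,0,0],0.0],
    [[0,0,-0.02],[0,0,0],0.0],
    [[0.003,0.02,0],[0,0,0],0.0],
    [[0.003,0.03,0],[0,0,0],0.0],
    [[0.003,0.035,0],[0,0,0],0.0],
    [[0.003,0.035,0],[0,0,0],0.0],
    [[0.003,0.035,0],[0,0,0],0.0],
    [[0.003,0.035,0],[0,0,0],0.0],
  ],
)

```text
clock: 19.5
tcp_pos: [0.4517, 0.0617, 0.5069]
tool_rot: [180.0, -0.1, -3.8]
ft_force: [0.3, 0.1, -7.1]
gripper_width: 0.0129
```

>>> apply_moves(
  targets=[
    [[0.003,0.035,0],[0,0,0],0.0],
    [[0.003,0.035,0],[0,0,0],0.0],
    [[0.003,0.035,0],[0,0,0],0.0],
    [[0.003,0.035,0],[0,0,0],0.0],
    [[0.003,0.035,0],[0,0,0],0.0],
    [[0.003,0.035,0],[0,0,0],0.0],
    [[0.003,0.035,0],[0,0,0],0.0],
    [[0.003,0.035,0],[0,0,0],0.0],
    [[0.003,0.03,0],[0,0,0],0.0],
    [[0.002,0.017,0],[0,0,0],0.0],
  ],
)

```text
clock: 20.5
tcp_pos: [0.4592, -0.2674, 0.5065]
tool_rot: [179.9, -0.0, -3.9]
ft_force: [0.1, -0.1, -6.7]
gripper_width: 0.0128
```

```bash
python3 st.py; python3 - <<'E'
from h import *
s=env.read_state()
w=optics.read_camera("wrist"); save(w,"w12");c=optics.read_camera("top"); save(c,"t12")
c=optics.read_camera("side"); save(c,"s12")
print(s["joint_positions"].round(1))
print([ (d["point"],d["conf"]) for d in optics.boxes_of("stopper","side")[:2]])
E
```

```text
20.5 [ 0.4592 -0.2674  0.5065] [179.9  -0.   -3.9] [ 0.13 -0.06 -6.66] [-0.01  0.07 -0.  ] 0.012844098292895883
[-3.600e+01 -1.060e+01  1.022e+02 -1.000e-01  8.840e+01  5.790e+01]
[([0.6606, 0.0361, 0.005], 0.74), ([0.4932, 0.0105, 0.0453], 0.5)]
```

View pics/w12.png

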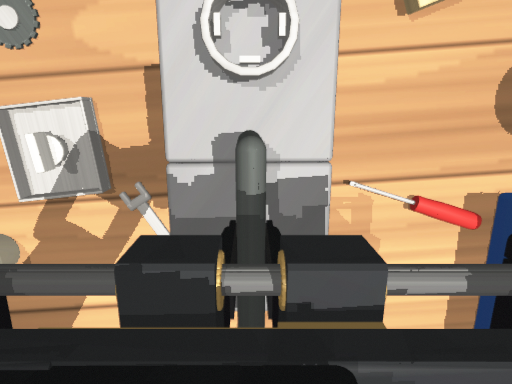

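View pics/s12.png

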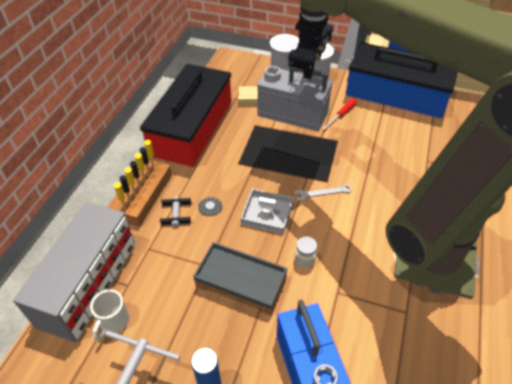

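```bash
python3 - <<'E'
from h import *
c=optics.read_camera("side")
h=np.array([planehit(c,u,.004) for u in [(257,127),(337,143),(328,179),(241,155)]]);print(h.round(3).tolist(),h.mean(0))
E
```

```text
[[0.636, -0.354, 0.004], [0.351, -0.362, 0.004], [0.343, -0.189, 0.004], [0.643, -0.204, 0.004]] [ 0.49323181 -0.27725651  0.004     ]
```

Mat centre from the side view is (0.493,−0.277), against (0.498,−0.271) from the top view. They agree within 6–8 mm, and the margin is 50 mm, so I'll lower.

>>> apply_moves(
  targets=[
    [[0,0,0.015],[0,0,0],0.0],
    [[0,0,0.025],[0,0,0],0.0],
    [[0,0,0.025],[0,0,0],0.0],
    [[0,0,0.025],[0,0,0],0.0],
    [[0,0,0.025],[0,0,0],0.0],
    [[0,0,0.015],[0,0,0],0.0],
    [[0,0,0.01],[0,0,0],0.0],
    [[0,0,0.008],[0,0,0],0.0],
    [[0,0,0.005],[0,0,0],0.0],
    [[0,0,0],[0,0,0],0.0],
  ],
)

```text
clock: 21.75
tcp_pos: [0.4595, -0.2653, 0.3529]
tool_rot: [-180.0, -0.0, -3.8]
ft_force: [-0.6, 0.6, -7.1]
gripper_width: 0.0135
```

```bash
python3 st.py; python3 - <<'E'
from h import *
c=optics.read_camera("side"); save(c,"s13")
a=cv2.imread("pics/s13.png")
cv2.imwrite("pics/s13c.png",cv2.resize(a[40:200,210:370],None,fx=3.7,fy=3.7,interpolation=cv2.INTER_CUBIC))
E
```

```text
21.75 [ 0.4595 -0.2653  0.3529] [-180.    -0.    -3.8] [-0.62  0.58 -7.14] [ 0.07  0.12 -0.04] 0.013453482428521239
```

View pics/s13c.png

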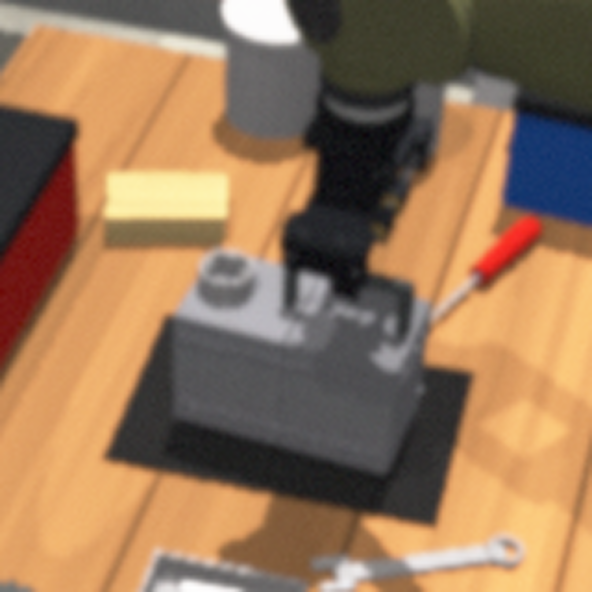

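The canister hovers about 10 mm above the mat, and its base lies inside the mat outline, from (110,460) to (470,375). I'll lower gently to contact.

>>> apply_moves(
  targets=[
    [[0,0,0.003],[0,0,0],0.0],
    [[0,0,0.002],[0,0,0],0.0],
    [[0,0,0.002],[0,0,0],0.0],
    [[0,0,0.001],[0,0,0],0.0],
    [[0,0,0],[0,0,0],0.0],
  ],
)

```text
clock: 22.3
tcp_pos: [0.4594, -0.2652, 0.3446]
tool_rot: [-180.0, 0.0, -3.8]
ft_force: [-0.5, 0.2, -7.0]
gripper_width: 0.0131
```

```bash
python3 st.py
```

```text
22.3 [ 0.4594 -0.2652  0.3446] [-180.     0.    -3.8] [-0.5   0.17 -7.01] [ 0.02  0.09 -0.01] 0.013112181446565918
```

>>> apply_moves(
  targets=[
    [[0,0,0.001],[0,0,0],0.0],
    [[0,0,0.001],[0,0,0],0.0],
    [[0,0,0],[0,0,0],0.0],
  ],
)

```text
clock: 22.6
tcp_pos: [0.4596, -0.2653, 0.3433]
tool_rot: [180.0, -0.0, -3.8]
ft_force: [-0.7, 1.2, -4.1]
gripper_width: 0.0135
```

```bash
python3 st.py
```

```text
22.6 [ 0.4596 -0.2653  0.3433] [180.   -0.   -3.8] [-0.67  1.24 -4.14] [ 0.16  0.23 -0.02] 0.013466300102613083
```

>>> apply_moves(
  targets=[
    [[0,0,0.0006],[0,0,0],0.0],
    [[0,0,0],[0,0,0],0.0],
  ],
)

```text
clock: 22.8
tcp_pos: [0.4596, -0.2653, 0.3433]
tool_rot: [180.0, -0.0, -3.8]
ft_force: [-2.7, 2.4, 0.1]
gripper_width: 0.0134
```

```bash
python3 st.py
```

```text
22.8 [ 0.4596 -0.2653  0.3433] [180.   -0.   -3.8] [-2.7   2.39  0.08] [ 0.38  0.49 -0.03] 0.013445403548902933
```

The mat now carries the full weight (vertical force near 0). I'll release and back off.

>>> apply_moves(
  targets=[
    [[0,0,0],[0,0,0],0.02],
    [[0,0,0],[0,0,0],0.04],
    [[0,0,0],[0,0,0],0.06],
    [[0,0,0],[0,0,0],0.06],
    [[0,0,0],[0,0,0],0.06],
    [[0,0,0],[0,0,0],0.06],
    [[0,0,0],[0,0,0],0.06],
    [[0,0,0],[0,0,0],0.06],
  ],
)

```text
clock: 23.6
tcp_pos: [0.4595, -0.2653, 0.3423]
tool_rot: [180.0, -0.0, -3.8]
ft_force: [0.2, -0.4, 1.4]
gripper_width: 0.0599
```

>>> apply_moves(
  targets=[
    [[0,0,-0.01],[0,0,0],0.06],
    [[0,0,-0.03],[0,0,0],0.06],
    [[0,0,-0.04],[0,0,0],0.06],
    [[0,0,-0.04],[0,0,0],0.06],
    [[0,0,-0.03],[0,0,0],0.06],
    [[-0.04,0,0],[0,0,0],0.06],
    [[-0.04,0,0],[0,0,0],0.06],
    [[0,0,0],[0,0,0],0.06],
    [[0,0,0],[0,0,0],0.06],
  ],
)

```text
clock: 24.5
tcp_pos: [0.3791, -0.2599, 0.4933]
tool_rot: [179.9, -0.1, -3.8]
ft_force: [0.1, -0.7, 0.2]
gripper_width: 0.0598
```

```bash
python3 st.py; python3 - <<'E'
from h import *
s=env.read_state()
w=optics.read_camera("wrist"); save(w,"w14");c=optics.read_camera("top"); save(c,"t14")
c=optics.read_camera("side"); save(c,"s14")
a=cv2.imread("pics/s14.png")
cv2.imwrite("pics/s14c.png",cv2.resize(a[60:260,160:360],None,fx=3,fy=3,interpolation=cv2.INTER_CUBIC))
for n in ("side","top"):
  for t in ("jar","sprocket","pedal","stopper"): print(n,t,[ (np.round(d["point"],3),round(d["conf"],2)) for d in optics.boxes_of(t,n)[:2]])
E
```

```text
24.5 [ 0.3791 -0.2599  0.4933] [ 1.799e+02 -1.000e-01 -3.800e+00] [ 0.15 -0.7   0.15] [0.03 0.01 0.04] 0.05977509562838981
side jar [(array([0.344, 0.145, 0.062]), 0.94)]
side sprocket [(array([0.661, 0.039, 0.004]), 0.9)]
side pedal [(array([0.745, 0.101, 0.021]), 0.6)]
side stopper [(array([0.492, 0.011, 0.045]), 0.8), (array([0.662, 0.039, 0.004]), 0.65)]
top jar [(array([0.343, 0.122, 0.079]), 0.56)]
top sprocket [(array([0.662, 0.036, 0.003]), 0.71)]
top pedal [(array([0.747, 0.088, 0.023]), 0.67), (array([0.485, 0.251, 0.045]), 0.25)]
top stopper []
```

View pics/s14c.png

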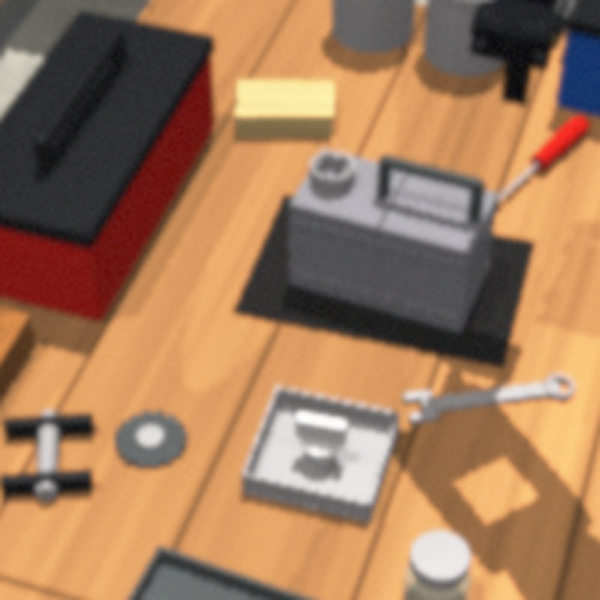

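View pics/w14.png

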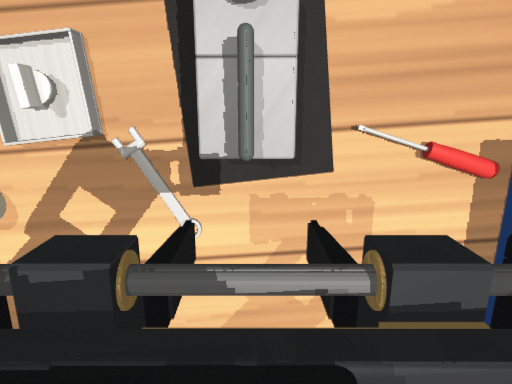

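View pics/t14.png

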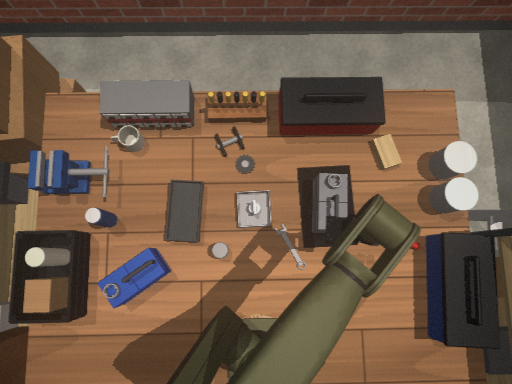

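The canister stands upright well inside the mat (side crop (390,250), top view (331,200)). The stopper stands in the tray (top view (253,209)), the bystanders are where they were, and the gripper is clear. I'll hand in.

```bash
python3 - <<'E'
from h import *
print(order.sign_off()); print(env.read_state()["clock"])
E
```

```text
the job is handed in; nothing more can be done
None
the job is handed in; nothing more can be done
```

The job is handed in. The canister stands on the mat and the stopper stands in the tray, both released, at about 24.7 s of the 72 s allowed. No verdict was given.

**What I did:**
- I twisted the stopper to and fro by about ±14° while pulling up with 2–5 N. It broke free after about 10 mm, and the side pictures showed the canister staying in its holder.
- I stood the stopper upright near the middle of the tray and let go.
- I lifted the canister level by its handle and lowered it until the mat carried its full weight. Then I opened the jaws and backed off.

**Last checks:**
- **Canister:** it is upright, with all of its base well inside the mat in the side, top and wrist views.
- **Stopper:** it is standing in the tray, about 10 mm or less off centre.
- **Bystanders:** the jar, sprocket and pedal are within about 4 mm of where they started, as the detector reports them.
- **Robot:** nothing is touching it; the force reading is only noise.

**What disagreed:**
- The first two-camera fit put the canister 4–5 mm too low and about 4 mm off sideways. I corrected the sideways error with the wrist camera before each grasp.
- The side and top views put the mat's centre 6–8 mm apart, well inside the 50 mm margin.
- In the final check the detector did not report the stopper from the top camera, though it shows plainly in that picture.

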